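Shut and latch the tumbler guard gate

TASK

Shut the gate of the guard pen round the barrel tumbler and latch it: lift the steel latch bar by its red thumb tab, swing the gate in so that the bar passes over the brass striker, and let the bar drop fully into the catch, then let go. Be gentle: do not ram the bar or the gripper against the post and its catch, and leave the other things on the bench alone.

Things in the scene. Friction and masses are not known exactly. Their poses are not given: they have to be found in the camera images.
- guard: wooden guard pen round a barrel tumbler, fixed to the bench, 340 wide (its y), posts 165 tall, panels 142 tall. Origin on the bench under the middle of the gateway, in the mid plane of the shut gate (joint gate = 0); its x points into the pen, y to the hinge side, z up. It carries the gate and the latch post.
- post: latch post, wood, 30 x 40 x 165, fixed to the guard, origin at its foot, at (30, -150, 0) in the guard's frame. It carries the brass keeper: a U of blunt striker block, notch (the catch) and rear block, one behind the other going into the pen (+x). The post with its keeper should not be pushed with more than 12 N.
- gate_hinge (a point): point on the gate's vertical hinge axis at (0, 125, 125) mm in the guard's frame; axes as the guard's
- gate (a joint): gate angle, rad. Aluminium frame with clear pane, 239 long, 16 thick, top 150 above the bench, from the hinge toward the guard's -y at 0 (shut). Positive swings the free end out of the pen (-x); range -0.10 to 1.0. Stays where left: friction 0.1 N m, no spring. The bar is over the nominal notch at 0; latched, the gate stands within about 0.06 of 0, depending on the keeper.
- latch (a joint): latch bar lift, rad: 0 = level on its rest stop (also when fully down in the catch), positive = tip raised, to 0.5. Falls back by its own weight (about 0.22 kg), damped, in about 0.1 s. Steel bar 8 thick, 16 tall, level at 117 to 133 above the bench, on the gate's outer face. A lift of about 0.09 just clears the striker; lying on striker or rear block it reads about 0.08.
- thumb_tab (a point): grip point on the red thumb tab that stands up from the bar: 12 thick (across the gate), 24 wide (along it), top 195 above the bench. The point is 100 from the pivot along the bar (200 from the hinge), 53 above the bar's middle line (178 above the bench at rest), mid thickness. Axes: x across the gate, inward, y along the bar to the hinge, z up the tab; they turn with gate and bar.
- bar_tip (a point): free end of the latch bar, mid height and mid thickness, 290 mm from the hinge axis along the gate
- shot_jar: clear jar of shot, 52 across, 75 tall, near the latch post; a bystander, origin at its underside
- oil_bottle: amber bottle, 48 across, 130 tall; a bystander, origin at its underside
- dish: white dish, 90 across, 30 tall; a bystander, origin at its underside
- hammer: hammer lying down; a bystander, origin at its underside
- brush: bench brush lying down; a bystander, origin at its underside
- mandrel_stand: upright steel ring mandrel on a round foot, 70 across, 160 tall; a bystander, origin at its underside
- bench_block: round steel bench block, 70 across, 25 tall; a bystander, origin at its underside
- catch_nominal (a point): nominal centre of the keeper's notch, at the height of the flat striker top (131 above the bench); axes as the guard's. Keeper: 22 wide in y; going +x a striker wall 22 thick, notch 13 wide (floor at 111), rear block 44 long as high as the striker. It was clamped by hand, rigidly: the true notch centre is up to 13 mm off along x, either way, not measured: find it by feel or eye.
- bar_pivot (a point): pivot of the latch bar, 100 from the hinge axis along the gate, 16 outward of the gate's mid plane, 125 above the bench; the tip is 190 beyond it; axes turn with the gate

How it is judged (in metres and radians):
On the way:
1. the bar is lifted above the striker's height while the gate is still outside (value of joint latch above 0.06 rad and value of joint gate above 0.066 rad), for 0.1 s.
At the end, for the whole second after the job is handed in: The gate is shut (joint gate between -0.065 and 0.064 rad) and at rest, with the latch bar fully down in the keeper's notch (joint latch below 0.03 rad), and the robot has let go (value of joint gate between -0.065 and 0.064 rad and value of joint latch below 0.03 rad and velocity of joint gate between -0.05 and 0.05 rad/s); the robot touches nothing.
It fails at once if the latch post or its keeper is loaded with more than 12 N by anything (contact force between post and anything else above 12 N).
It fails at once if a bystander is moved more than 30 mm (distance of any of shot_jar, oil_bottle, dish, hammer, brush, mandrel_stand, bench_block from where it was at the start of the episode above 0.03 m).
It also fails if it takes over 51 s, if anything falls off the work surface, if the arm or the gripper's body presses on something with over 40 N, if the wrist force passes 120 N, or if a joint passes its speed limit or range.

ROBOT

A 6-joint arm with a two-finger parallel gripper is mounted at the origin on the work surface. World frame = base frame: x ahead of the robot, y to its left, z up, the work surface at z = 0. Lengths are in m, angles in degrees, forces in N, time in s.
With the tool pointing down it reaches from about 0.4 to 0.825 m from the base axis. Payload 7 kg.
Tool frame: the origin (TCP) lies midway between the tips of the shut fingers; the grasp point (between the pads) lies 19 mm behind it; z points along the fingers, y is the line along which they close (so a half turn about z gives the same grasp; the last joint's range is limited). The gripper opens to 88 mm and grips with 3 to 60 N. Pads are 19 mm wide; open, the fingers measure 130 mm over their backs; the gripper's body (78 mm by 193 mm) begins 47 mm behind the grasp point.
Start: joints at [85.147, 20.546, 0.682, 0, -70.136, -16.507], TCP at [0.246, 0.629, 0.227] pointing down, gripper open.
Joint ranges: [-176.03, 176.03], [-82.01, 121.73], [-58.28, 71.71], [-173.87, 95.51], [-174.79, -0.11], [-173.66, 173.66]. Speed limits (degrees/s): [136.94, 136.94, 172.46, 180, 180, 180].

INTERFACE

Orientations are given as [roll, pitch, yaw] about the fixed x, y, z axes, in that order (R = Rz(yaw) Ry(pitch) Rx(roll)).
In Python, from plant import telemetry, viewer, workorder gives the robot as it stands. The module is installed in compiled form; this text tells all that it offers.
- The arm moves only by the tool carry_out, never from a script. Its argument "rows" is a list of rows, each a list of 6 numbers: the shift along the tool's x, y, z in m, then the turn, a rotation vector about the tool's x, y, z in rad. In form: [[tx, ty, tz, ax, ay, az], ...]. A call has 1 to 8 rows; each row is the pose to reach, as a shift and turn from the pose commanded when the call began, along the tool's axes at that moment; what a row does not reach only later rows make up. A row lasts 1/8 s, in which the tool goes at most 62.5 mm and 10.7 degrees, less where a joint would pass 70% of its speed; a pose out of reach is approached as far as the arm can. A call with a gripper value outside its range is refused whole. "grip" is the gripper's target within -1 to 1 (fully open at 1, half-way at 0, shut at -1), set as the call begins (left out, the last holds). The fingers move at their own pace and stop on an object; the grip force is fixed at half the most. Time passes only in rows, so rows that repeat a pose let the fingers close. It gives the time, the measured TCP pose, the force, the opening and the grip force at its end, in the units of the state.
- telemetry.get_obs(): the state, without advancing time (a new reading comes with each control period).
- viewer.snapshot(name): name is "side" or "top" or "wrist"; returns the picture (480x640x3 uint8, red, green, blue); there is no depth.
- viewer.camera_info(name): a dict with "intrinsics" (3x3 intrinsics, pixels), "extrinsics" (4x4, takes a point from camera to world coordinates); the wrist camera has in their place "tool_from_camera" (4x4, takes a point from camera to tool coordinates, whose origin is the TCP and whose axes are the flange's). Camera axes: x right, y down, z forward; pixel columns grow to the right and rows downward; lengths in m; the calibration is good to about 2 mm. A picture is of the moment at which its call begins: read the wrist's pose just before it. camera_info takes no time and is no camera call.
- workorder.close_job(): hands the job in; it is judged then, once.
The state is a dict: "clock": time; "joint_pos": joint angles; "qvel": joint speeds; "tau": joint torques, N m; "tool_pos": TCP position; "orientation": TCP orientation; "force": force on the tool from outside, world axes, zero at the start; "moment": the same for the moment, N m; "opening": finger opening in m; "gripper_force": force on a finger pad.
Only numpy, scipy, OpenCV 4.12 (cv2) and the standard library are available. Lean on these libraries where they do the work, as an engineer would, in place of code of your own. Each camera call takes 0.05 s, during which the arm holds its last target. There are 200 camera calls.

## Working session

There is one attempt and no reset: what is moved stays moved. The work goes in short steps, Python scripts to look and compute and a tool call to move; the robot and the scene stay as the last step left them, time stands still between calls to the robot, and variables do not carry over. Pictures are saved under pics/ and viewed, at most 10 in all, crops included, and the job is handed in when it is done.

Besides the shell and the picture viewer there is one more tool, called after "Request:" as name(argument=value, ...), one argument or row to a line, values as JSON. carry_out: Moves the arm, as the interface text tells. Its arguments: {"type":"object","properties":{"rows":{"type":"array"},"grip":{"type":"number"}},"required":["rows"]}

```bash
mkdir -p pics; cat > h.py <<'E'
import numpy as np, cv2
from plant import telemetry, viewer, workorder
from scipy.spatial.transform import Rotation as R
def snap(n,f=None):
    im=viewer.snapshot(n)
    if f: cv2.imwrite('pics/'+f,im[:,:,::-1])
    return im
def cam(n):
    c=viewer.camera_info(n); K=np.array(c['intrinsics'])
    if 'extrinsics' in c: return K,np.array(c['extrinsics'])
    o=telemetry.get_obs(); T=np.eye(4); T[:3,:3]=R.from_euler('xyz',o['orientation'],degrees=True).as_matrix(); T[:3,3]=o['tool_pos']
    return K,T@np.array(c['tool_from_camera'])
def ray(KT,u,v):
    K,T=KT; d=T[:3,:3]@np.linalg.solve(K,[u,v,1.]); return T[:3,3],d/np.linalg.norm(d)
def onz(KT,u,v,z):
    p,d=ray(KT,u,v); return p+d*(z-p[2])/d[2]
def proj(KT,P):
    K,T=KT; q=T[:3,:3].T@(np.array(P)-T[:3,3]); q=K@q; return q[:2]/q[2]
E
python3 - <<'E'
from h import *
np.set_printoptions(precision=4,suppress=True)
print(telemetry.get_obs())
ims=[snap(n) for n in('top','side')]
for n in('top','side'): print(n,cam(n))
cv2.imwrite('pics/a.png',ims[0][:,:,::-1]);cv2.imwrite('pics/b.png',ims[1][:,:,::-1])
for n,im in zip(('top','side'),ims):
    h=cv2.cvtColor(im,cv2.COLOR_RGB2HSV); m=(((h[...,0]<6)|(h[...,0]>174))&(h[...,1]>150)&(h[...,2]>80)).astype('uint8')
    k,l,s,c=cv2.connectedComponentsWithStats(m)
    for i in range(1,k):
        if s[i,4]>15: print(n,s[i],c[i])
E
```

```text
{'clock': 0.0, 'joint_pos': array([ 85.1479,  20.5916,   0.6339,  -0.0207, -70.1353, -16.5098]), 'qvel': array([-0.0673,  0.0322,  0.0168,  0.0239, -0.0132,  0.0059]), 'tau': array([ -0.0016, -58.2726,  29.3061,   6.9974,   0.007 ,  -0.0002]), 'tool_pos': array([0.2457, 0.6282, 0.2256]), 'orientation': array([179.9054,  -0.0078, -21.369 ]), 'force': array([ 0.1144, -0.1764,  0.0425]), 'moment': array([-0.0119,  0.0441, -0.0043]), 'gripper_force': 0.0, 'opening': 0.08766537694677182}
top (array([[594.971 ,   0.    , 322.4687],
       [  0.    , 594.971 , 247.5365],
       [  0.    ,   0.    ,   1.    ]]), array([[ 0.0077, -0.9838,  0.1788,  0.2764],
       [-0.9999, -0.0061,  0.0097,  0.0039],
       [-0.0084, -0.1789, -0.9838,  1.7466],
       [ 0.    ,  0.    ,  0.    ,  1.    ]]))
side (array([[535.3775,   0.    , 322.4269],
       [  0.    , 535.3775, 241.7381],
       [  0.    ,   0.    ,   1.    ]]), array([[ 0.983 , -0.1307,  0.1287,  0.3747],
       [-0.1832, -0.7373,  0.6502, -0.935 ],
       [ 0.0099, -0.6628, -0.7488,  1.1961],
       [ 0.    ,  0.    ,  0.    ,  1.    ]]))
top [323 260   9   7  38] [326.9737 263.1316]
top [569 317   8   6  23] [572.1739 319.6087]
top [569 327   9   7  33] [572.7576 329.9394]
side [305 221   4  15  41] [306.5122 226.561 ]
```

View pics/a.png

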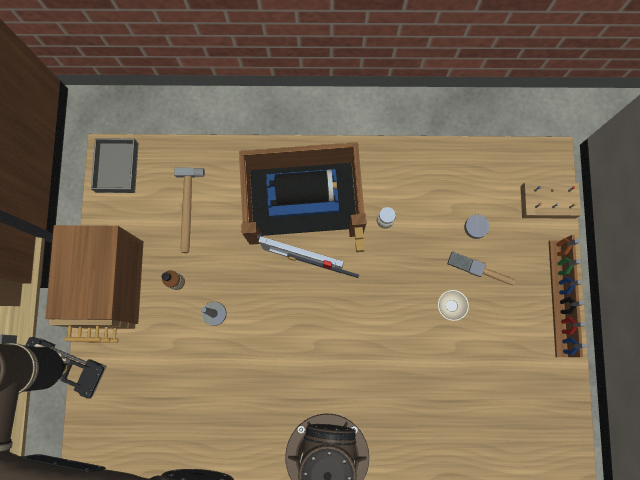

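View pics/b.png

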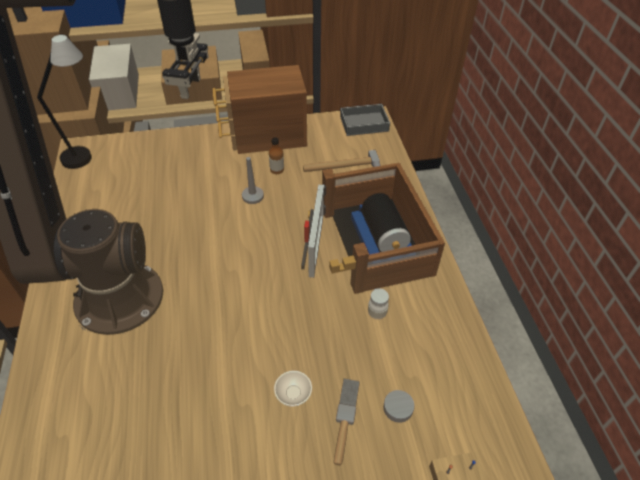

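The top view shows the pen around (300,190), the gate open with the red tab at (327,263), and the brass keeper at about (360,238). In the side view the tab is at (306,226) and the keeper near (343,265). The jar is close to the post, at (387,217) in the top view.

```bash
python3 - <<'E'
from h import *
np.set_printoptions(precision=4,suppress=True)
t=cam('top');s=cam('side')
def tri(a,b):
    p,d=ray(t,*a);q,e=ray(s,*b); A=np.c_[d,-e]; x=np.linalg.lstsq(A,q-p,rcond=None)[0]; return (p+d*x[0]+q+e*x[1])/2, np.linalg.norm(p+d*x[0]-q-e*x[1])
print('tab',tri((327,263.1),(306.5,226.6)))
a=cv2.imread('pics/a.png')[140:290,230:400];b=cv2.imread('pics/b.png')[155:305,290:450]
a=cv2.resize(a,None,fx=4,fy=4,interpolation=2);cv2.imwrite('pics/a2.png',a)
# brass mask
for n,f in(('top','a'),('side','b')):
    im=cv2.imread(f'pics/{f}.png');h=cv2.cvtColor(im,cv2.COLOR_BGR2HSV)
    m=((h[...,0]>16)&(h[...,0]<26)&(h[...,1]>150)&(h[...,2]>110)).astype('uint8')
    k,l,st,c=cv2.connectedComponentsWithStats(m)
    for i in range(1,k):
        if st[i,4]>10: print(n,st[i],c[i])
E
```

```text
tab (array([0.5187, 0.0069, 0.1793]), np.float64(0.0009029540916979761))
side [213  89   3  15  32] [214.25    94.8438]
```

View pics/a2.png

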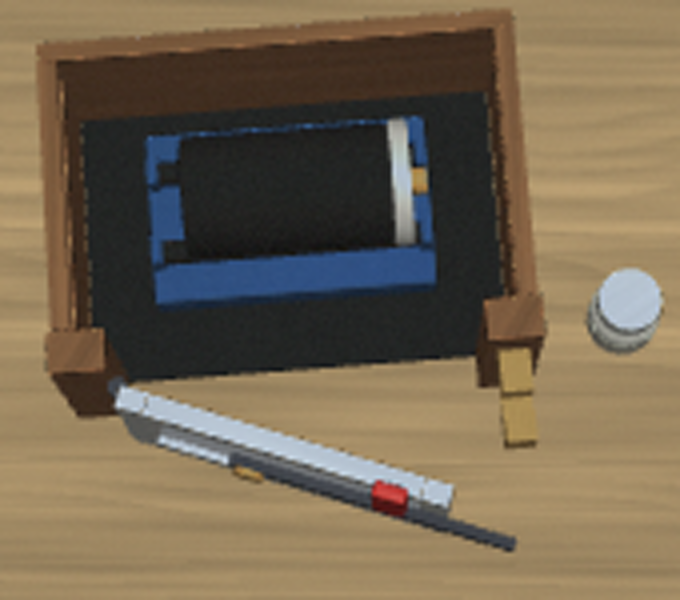

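```bash
cat >> h.py <<'E'
def delta(P,yaw,tilt=None):
    "shift & rotvec in tool axes from present pose to P, pointing down with yaw (deg); tilt: extra world rotation"
    o=telemetry.get_obs(); A=R.from_euler('xyz',o['orientation'],degrees=True); B=R.from_euler('xyz',[180,0,yaw],degrees=True)
    if tilt is not None: B=tilt*B
    return A.inv().apply(np.array(P)-o['tool_pos']), (A.inv()*B).as_rotvec()
E
python3 - <<'E'
from h import *
np.set_printoptions(precision=4,suppress=True)
t=cam('top')
f=lambda pts,z:np.mean([onz(t,230+u/4,140+v/4,z) for u,v in pts],0)
L=f([(483,301),(542,292),(544,338),(487,343)],.165);H=f([(47,335),(102,328),(105,368),(49,374)],.165)
y=(H-L)[:2]; print(L,H,np.linalg.norm(y)); y/=np.linalg.norm(y); x=np.array([y[1],-y[0]])
o=(L+H)[:2]/2-.03*x; print('origin',o,'x',x,np.degrees(np.arctan2(x[1],x[0])))
hin=o+.125*y; tab=np.array([.5187,.0069]); d=tab-hin; print('hinge',hin,'tab r',np.linalg.norm(d),'in guard',d@x,d@y,'gate',np.arctan2(-(d@x),-(d@y))-np.arctan2(.016,.2))
for q in[(519,443),(519,393),(517,350)]: 
  p=onz(t,230+q[0]/4,140+q[1]/4,.131)[:2]-o; print('keeper',p@x,p@y)
print(viewer.camera_info('wrist'))
print(delta([.47,-.03,.36],-107))
E
```

```text
[ 0.6418 -0.0781  0.165 ] [0.6172 0.2199 0.165 ] 0.2990763620425147
origin [0.5996 0.0684] x [0.9966 0.0821] 4.712031571449218
hinge [0.5893 0.193 ] tab r 0.19906503520584257 in guard -0.08567054281977643 -0.17968707893020078 gate 0.3650666638708226
keeper -0.05022144247471746 -0.14787362939081788
keeper -0.015236351872659088 -0.1508799687512645
keeper 0.015171615181037549 -0.15210086007108045
{'intrinsics': array([[432.494 ,   0.    , 318.2893],
       [  0.    , 432.494 , 242.3399],
       [  0.    ,   0.    ,   1.    ]]), 'tool_from_camera': array([[-0.0001, -0.9565, -0.2916,  0.0791],
       [ 1.    ,  0.0001, -0.0004,  0.0003],
       [ 0.0004, -0.2916,  0.9565, -0.1576],
       [ 0.    ,  0.    ,  0.    ,  1.    ]])}
(array([ 0.4487,  0.5314, -0.1334]), array([ 0.0011, -0.0013,  1.4946]))
```

```bash
python3 - <<'E'
from h import *
np.set_printoptions(precision=4,suppress=True)
print(delta([.59,-.10,.26],-85.3))
E
```

```text
(array([ 0.5859,  0.5528, -0.0334]), array([ 0.0013, -0.001 ,  1.1158]))
```

Request:
carry_out(
  rows=[
    [0.04,0.038,-0.03,0,0,0.08],
    [0.08,0.075,-0.033,0,0,0.15],
    [0.12,0.113,-0.033,0,0,0.23],
    [0.16,0.15,-0.033,0,0,0.3],
    [0.2,0.19,-0.033,0,0,0.38],
    [0.24,0.226,-0.033,0,0,0.46],
    [0.28,0.264,-0.033,0,0,0.53],
    [0.32,0.302,-0.033,0,0,0.61],
  ],
  grip=-0.2,
)

```text
clock: 1.1
tool_pos: [0.4341, 0.229, 0.2595]
orientation: [180.0, 0.0, -56.4]
force: [0.4, 0.0, -0.6]
opening: 0.0349
gripper_force: 0.0
```

```bash
python3 - <<'E'
from h import *
np.set_printoptions(precision=4,suppress=True)
print(telemetry.get_obs()['tool_pos'],delta([.59,-.10,.26],-85.3))
E
```

```text
[0.4341 0.229  0.2595] (array([ 0.3603,  0.052 , -0.0005]), array([0.0001, 0.0001, 0.5038]))
```

Request:
carry_out(
  rows=[
    [0.05,0.008,0,0,0,0.07],
    [0.1,0.016,0,0,0,0.14],
    [0.15,0.023,0,0,0,0.21],
    [0.2,0.03,0,0,0,0.28],
    [0.25,0.037,0,0,0,0.35],
    [0.3,0.044,0,0,0,0.42],
    [0.36,0.052,0,0,0,0.504],
    [0.36,0.052,0,0,0,0.504],
  ],
)

```text
clock: 2.1
tool_pos: [0.5908, -0.101, 0.2581]
orientation: [179.9, -0.0, -85.5]
force: [0.0, 1.0, -1.1]
opening: 0.0352
gripper_force: 0.0
```

```bash
python3 - <<'E'
from h import *
np.set_printoptions(precision=4,suppress=True)
w=cam('wrist');im=snap('wrist','w1.png'); np.savez('w1.npz',K=w[0],T=w[1]); print(telemetry.get_obs()['tool_pos'],telemetry.get_obs()['orientation'])
print(proj(w,[.596,-.082,.131]))
E
```

```text
[ 0.5902 -0.0994  0.2583] [179.8765   0.004  -85.38  ]
[308.2365 257.5474]
```

View pics/w1.png

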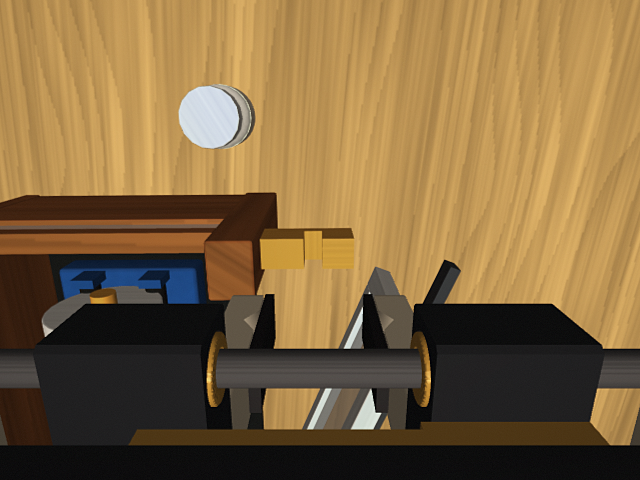

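The wrist view shows the notch at columns ~304–322, between the striker (322–354) and the rear block (261–304), on rows 232–268. The bar tip is at (452,263), and the post top spans about columns 206–262.

```bash
python3 - <<'E'
from h import *
np.set_printoptions(precision=4,suppress=True)
d=np.load('w1.npz');w=(d['K'],d['T'])
im=cv2.imread('pics/w1.png')
for r in(252,262): print(r,[tuple(map(int,im[r,c])) for c in range(298,328,2)])
a=np.radians(4.71);x=np.array([np.cos(a),np.sin(a)]);y=np.array([-x[1],x[0]]);o=np.array([.5996,.0684])
for n,u,v,z in[('front',354,250,.131),('sb',322,250,.131),('rf',304,250,.131),('postface',262,240,.131),('posttop',208,240,.165),('posttop',258,240,.165),('tip',449,268,.125)]:
  p=onz(w,u,v,z)[:2]; q=p-o; print(n,p,q@x,q@y)
E
```

```text
252 [(59, 156, 206), (61, 157, 206), (61, 159, 208), (28, 75, 110), (60, 156, 205), (60, 158, 207), (58, 153, 201), (59, 153, 202), (61, 157, 206), (61, 155, 204), (60, 154, 203), (61, 156, 206), (49, 131, 178), (60, 154, 203), (59, 153, 201)]
262 [(58, 156, 206), (60, 157, 206), (59, 159, 209), (51, 95, 131), (95, 164, 207), (87, 150, 192), (82, 144, 185), (83, 146, 187), (87, 150, 192), (88, 153, 194), (89, 152, 193), (89, 152, 193), (58, 135, 181), (60, 155, 205), (59, 154, 203)]
front [ 0.5648 -0.09  ] -0.04766882909712608 -0.15498214137551047
sb [ 0.5869 -0.0882] -0.025520800742108586 -0.15507624039601278
rf [ 0.5993 -0.0873] -0.013064512782358388 -0.1551291626912762
postface [ 0.6286 -0.0922] 0.01569248849383854 -0.16247415887675634
posttop [ 0.6574 -0.1002] 0.0437377709151335 -0.1727750272285386
posttop [ 0.6272 -0.1026] 0.01349909116337143 -0.17264755631414655
tip [ 0.4949 -0.0799] -0.1164996129369318 -0.13919005128596032
```

```bash
cat >> h.py <<'E'
np.set_printoptions(precision=4,suppress=True)
def tabpose(g,phi,up=.003,dn=0.):
    a=np.radians(4.71)-g; n=np.array([np.cos(a),np.sin(a),0]); u=np.array([np.sin(a),-np.cos(a),0]); z=np.array([0,0,1.])
    y0=np.radians(4.71); hin=np.array([.5996-.125*np.sin(y0),.0684+.125*np.cos(y0),.125])
    piv=hin+.1*u-(.016+dn)*n; uu=u*np.cos(phi)+z*np.sin(phi); zz=z*np.cos(phi)-u*np.sin(phi)
    P=piv+.1*uu+(.053+up)*zz-.019*zz
    return P,-85.29-np.degrees(g),R.from_rotvec(-phi*n)
E
python3 - <<'E'
from h import *
P,y,t=tabpose(.362,0); print(P,y)
print(delta(P+[0,0,.065],y),delta(P,y))
E
```

```text
[0.5187 0.0052 0.162 ] -106.0310721837358
(array([-0.11  ,  0.0628,  0.0314]), array([ 0.0021, -0.0003,  0.3604])) (array([-0.11  ,  0.0626,  0.0964]), array([ 0.0021, -0.0003,  0.3604]))
```

Request:
carry_out(
  rows=[
    [-0.04,0.02,0.01,0.002,0,0.12],
    [-0.08,0.045,0.02,0.002,0,0.24],
    [-0.11,0.0627,0.031,0.002,0,0.36],
    [-0.11,0.0627,0.031,0.002,0,0.36],
    [-0.11,0.0627,0.031,0.002,0,0.36],
    [-0.11,0.0627,0.031,0.002,0,0.36],
  ],
)

```text
clock: 2.9
tool_pos: [0.519, 0.0067, 0.2288]
orientation: [-179.9, 0.0, -105.8]
force: [0.3, 0.3, 0.2]
opening: 0.0355
gripper_force: 0.0
```

```bash
python3 - <<'E'
from h import *
w=cam('wrist');im=snap('wrist','w2.png')
P,y,t=tabpose(.362,0); print(delta(P,y), proj(w,P+[0,0,.033]))
h=cv2.cvtColor(im,cv2.COLOR_RGB2HSV); m=(((h[...,0]<6)|(h[...,0]>174))&(h[...,1]>150)&(h[...,2]>60)).astype('uint8')
k,l,s,c=cv2.connectedComponentsWithStats(m); print(s[1:],c[1:])
E
```

```text
(array([ 0.0014, -0.    ,  0.0667]), array([-0.0021,  0.0004,  0.0039])) [317.9598 281.5021]
[[ 305  223   25   76 1670]] [[317.3042 261.7198]]
```

View pics/w2.png

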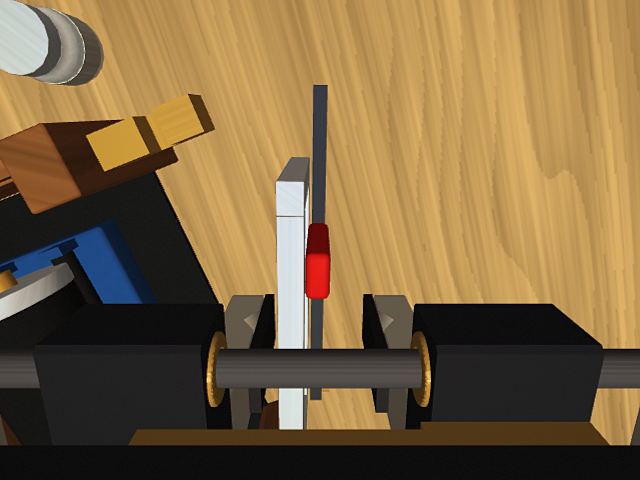

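The red tab, centred at about (317,275), sits midway between the fingers and the bar runs straight up the image. I'll lower the tool and grip.

Request:
carry_out(
  rows=[
    [0.002,0,0.03,0,0,0.004],
    [0.002,0,0.055,0,0,0.004],
    [0.002,0,0.066,0,0,0.004],
    [0.002,0,0.066,0,0,0.004],
  ],
)

```text
clock: 3.45
tool_pos: [0.5182, 0.0044, 0.1622]
orientation: [-179.9, -0.0, -106.1]
force: [-0.2, -1.4, -0.2]
opening: 0.0353
gripper_force: 0.0
```

Request:
carry_out(
  rows=[
    [0,0,0,0,0,0],
    [0,0,0,0,0,0],
    [0,0,0,0,0,0],
    [0,0,0,0,0,0],
  ],
  grip=-1,
)

```text
clock: 3.95
tool_pos: [0.5187, 0.0049, 0.1632]
orientation: [-179.8, 0.1, -106.1]
force: [0.6, -1.1, 3.0]
opening: 0.0117
gripper_force: 30.0
```

```bash
python3 - <<'E'
from h import *
o=telemetry.get_obs(); print(o['tool_pos'],o['orientation'],o['force'],o['opening'],o['gripper_force'])
P0=tabpose(.362,0)
for f in(.05,.1,.16):
  P,y,t=tabpose(.362,f); print(f,delta(o['tool_pos']+P-P0[0],y,t))
E
```

```text
[0.5187 0.0049 0.1632] [-179.8165    0.058  -106.0535] [ 0.6441 -1.0665  3.0314] 0.011738962451921003 29.985035955905914
0.05 (array([-0.002 , -0.    , -0.0049]), array([-0.0032,  0.051 , -0.0005]))
0.1 (array([-0.0042, -0.    , -0.0098]), array([-0.0032,  0.101 , -0.0006]))
0.16 (array([-0.0072, -0.    , -0.0155]), array([-0.0032,  0.161 , -0.0006]))
```

Gripped; the opening reads 11.7 mm. Next I'll lift the bar to 0.16 rad.

Request:
carry_out(
  rows=[
    [-0.001,0,-0.0025,0,0.025,0],
    [-0.002,0,-0.005,0,0.05,0],
    [-0.003,0,-0.0075,0,0.075,0],
    [-0.0042,0,-0.01,0,0.1,0],
    [-0.0057,0,-0.013,0,0.13,0],
    [-0.0072,0,-0.0155,0,0.16,0],
    [-0.0072,0,-0.0155,0,0.16,0],
    [-0.0072,0,-0.0155,0,0.16,0],
  ],
)

```text
clock: 4.95
tool_pos: [0.5202, 0.0118, 0.1781]
orientation: [-179.9, -9.1, -106.1]
force: [2.4, -1.6, 1.6]
opening: 0.0119
gripper_force: 30.0
```

```bash
python3 - <<'E'
from h import *
o=telemetry.get_obs(); print(o['tool_pos'],o['orientation'],o['force'],o['opening'])
P0=tabpose(.362,.16)[0]; print(P0)
for g in(.32,.28,.24,.2,.16,.12,.08,.04,.012):
  P,y,t=tabpose(g,.16); print(g,np.r_[delta(P,y,t)])
E
```

```text
[0.5202 0.0118 0.1781] [-179.8788   -9.1245 -106.0556] [ 2.4144 -1.57    1.5765] 0.01192030365082396
[0.5207 0.0121 0.1775]
0.32 [ 0.     -0.0085  0.0007  0.0046  0.0007 -0.0419]
0.28 [ 0.0002 -0.0163  0.0007  0.011   0.0007 -0.0814]
0.24 [ 0.0001 -0.024   0.0007  0.0173  0.0006 -0.1209]
0.2 [-0.0004 -0.0317  0.0006  0.0237  0.0006 -0.1604]
0.16 [-0.0012 -0.0394  0.0005  0.0301  0.0005 -0.1999]
0.12 [-0.0022 -0.0471  0.0004  0.0364  0.0005 -0.2393]
0.08 [-0.0036 -0.0547  0.0002  0.0428  0.0004 -0.2788]
0.04 [-0.0053 -0.0623 -0.0001  0.0492  0.0004 -0.3183]
0.012 [-0.0066 -0.0675 -0.0003  0.0536  0.0004 -0.346 ]
```

Request:
carry_out(
  rows=[
    [0,-0.0065,0,0.004,0,-0.032],
    [0.0001,-0.0125,0,0.008,0,-0.062],
    [0.0001,-0.0185,0,0.013,0,-0.093],
    [0,-0.0245,0,0.018,0,-0.123],
    [-0.0004,-0.0305,0,0.023,0,-0.154],
    [-0.0008,-0.0365,0,0.028,0,-0.185],
    [-0.0015,-0.042,0,0.032,0,-0.213],
    [-0.0022,-0.0471,0,0.0364,0,-0.239],
  ],
)

```text
clock: 5.95
tool_pos: [0.5665, 0.0, 0.1782]
orientation: [180.0, -9.2, -92.1]
force: [0.4, -5.5, 7.6]
opening: 0.0123
gripper_force: 30.0
```

```bash
python3 - <<'E'
from h import *
o=telemetry.get_obs(); print(o['tool_pos'],o['orientation'],o['force'],o['opening'])
print(tabpose(.12,.16)[:2])
for g in(.12,.08,.04,.012):
  P,y,t=tabpose(g,.16); print(g,np.r_[delta(P,y,t)])
w=cam('wrist'); im=snap('wrist','w3.png')
E
```

```text
[0.5665 0.     0.1782] [179.9975  -9.2203 -92.0804] [ 0.4226 -5.4919  7.5826] 0.012261361013258242
(array([0.5661, 0.0009, 0.1775]), np.float64(-92.16549354156989))
0.12 [-0.001   0.0004  0.0006 -0.0002 -0.0009  0.0015]
0.08 [-0.0005 -0.0073  0.0007  0.0062 -0.0009 -0.038 ]
0.04 [-0.0003 -0.015   0.0008  0.0126 -0.0009 -0.0775]
0.012 [-0.0003 -0.0204  0.0007  0.0171 -0.0009 -0.1051]
```

View pics/w3.png

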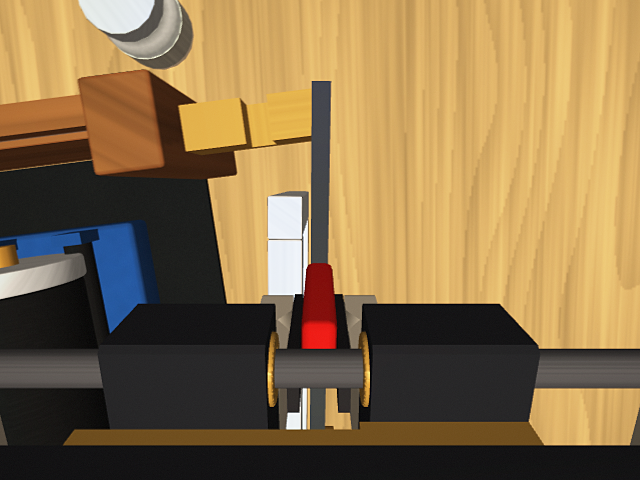

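The raised bar (columns 312–330) is now just at the outer edge of the striker, and the notch is visible at about (257,125). I'll carry on over the striker to the notch.

Request:
carry_out(
  rows=[
    [-0.0003,-0.0035,0.0003,0.003,0,-0.018],
    [-0.0003,-0.0073,0.0003,0.006,0,-0.038],
    [-0.0003,-0.011,0.0004,0.009,0,-0.057],
    [-0.0003,-0.015,0.0004,0.0126,0,-0.0775],
    [-0.0003,-0.018,0.0004,0.015,0,-0.092],
    [-0.0003,-0.0204,0.0004,0.017,0,-0.105],
    [-0.0003,-0.0204,0.0004,0.017,0,-0.105],
    [-0.0003,-0.0204,0.0004,0.017,0,-0.105],
  ],
)

```text
clock: 7.0
tool_pos: [0.5871, -0.0013, 0.1785]
orientation: [-180.0, -9.3, -86.0]
force: [1.3, -10.2, 8.1]
opening: 0.0115
gripper_force: 30.0
```

```bash
python3 - <<'E'
from h import *
o=telemetry.get_obs(); print(o['tool_pos'],o['orientation'],o['force'],o['opening'])
print(tabpose(.012,.16)[:2])
for f in(.16,.11): print(np.r_[delta(*tabpose(.012,f))])
w=cam('wrist'); im=snap('wrist','w4.png'); np.savez('w4.npz',K=w[0],T=w[1])
E
```

```text
[ 0.5871 -0.0013  0.1785] [-179.9648   -9.2908  -86.041 ] [  1.3388 -10.234    8.0614] 0.01150680572014993
(array([ 0.5869, -0.0005,  0.1775]), np.float64(-85.97754935415699))
[-0.001   0.0002  0.0009 -0.0004 -0.0022 -0.0011]
[ 0.0007  0.0002  0.0059 -0.0005 -0.0522 -0.0011]
```

View pics/w4.png

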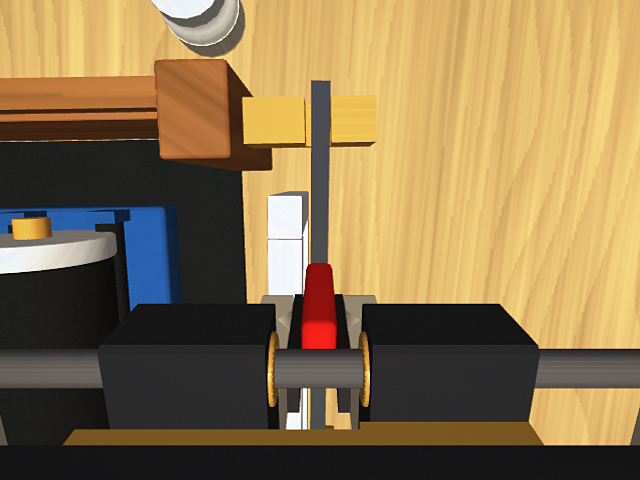

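The bar (columns 311–330) covers the notch (305–329) and needs to go about 1.5 mm further in. I'll make that correction while lowering to 0.11 rad.

Request:
carry_out(
  rows=[
    [0.0003,-0.0006,0,0,0,-0.003],
    [0.0005,-0.0011,0,0,0,-0.005],
    [0.001,-0.0011,0.0017,0,-0.017,-0.005],
    [0.0015,-0.0011,0.0034,0,-0.034,-0.005],
    [0.0021,-0.0011,0.005,0,-0.05,-0.005],
    [0.0021,-0.0011,0.005,0,-0.05,-0.005],
  ],
)

```text
clock: 7.8
tool_pos: [0.5883, -0.004, 0.1737]
orientation: [-180.0, -6.4, -85.8]
force: [0.9, -8.7, 8.7]
opening: 0.0116
gripper_force: 30.0
```

```bash
python3 - <<'E'
from h import *
o=telemetry.get_obs(); print(o['tool_pos'],o['orientation'],o['force'],o['opening'])
print(np.r_[delta(*tabpose(.007,.11))])
w=cam('wrist'); im=snap('wrist'); c=im[60:180,200:420]; cv2.imwrite('pics/w5.png',cv2.resize(c,None,fx=3,fy=3)[:,:,::-1])
E
```

```text
[ 0.5883 -0.004   0.1737] [-179.9958   -6.3715  -85.7761] [ 0.8937 -8.6996  8.7328] 0.011625070885889762
[-0.0011  0.0002  0.0008  0.0001 -0.0012 -0.0015]
```

View pics/w5.png

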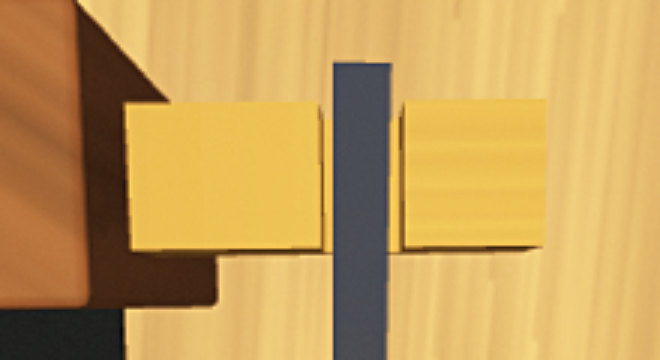

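The bar (333–390) sits centred in the notch (322–402) in this crop, so I'll release it.

Request:
carry_out(
  rows=[
    [0,0,0,0,0,0],
    [0,0,0,0,0,0],
    [0,0,0,0,0,0],
    [0,0,0,0,0,0],
  ],
  grip=-0.3,
)

```text
clock: 8.35
tool_pos: [0.5877, -0.0022, 0.1725]
orientation: [179.9, -6.3, -85.8]
force: [-0.3, 0.6, -0.7]
opening: 0.0309
gripper_force: 0.0
```

```bash
python3 - <<'E'
from h import *
o=telemetry.get_obs(); print(o['tool_pos'],o['force'],o['opening'])
a=snap('wrist')[40:340,180:460]; b=snap('side')[180:300,260:400]
a=cv2.resize(a,None,fx=1.4,fy=1.4);b=cv2.resize(b,None,fx=2.7,fy=3.5)[:420]
cv2.imwrite('pics/w6.png',np.hstack([a,b])[:,:,::-1])
E
```

```text
[ 0.5877 -0.0022  0.1725] [-0.2551  0.608  -0.7192] 0.030862603157457903
```

View pics/w6.png

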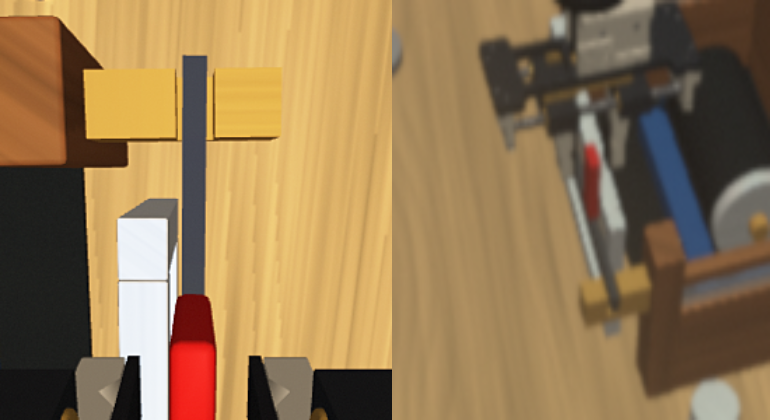

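The bar now lies within the notch and the tab is free between the open fingers. I'll back off and check that it's fully down.

Request:
carry_out(
  rows=[
    [0,0,-0.015,0,0,0],
    [0,0,-0.035,0,0,0],
    [0,0,-0.06,0,0,0],
    [0,0,-0.09,0,0,0],
    [0,0,-0.11,0,0,0],
    [0,0,-0.11,0,0,0],
    [0,0,-0.11,0,0,0],
  ],
)

```text
clock: 9.32
tool_pos: [0.5866, 0.0096, 0.282]
orientation: [179.9, -6.3, -85.8]
force: [0.2, 0.1, -0.3]
opening: 0.0304
gripper_force: 0.0
```

```bash
python3 - <<'E'
from h import *
def red(im):
    h=cv2.cvtColor(im,cv2.COLOR_RGB2HSV); m=(((h[...,0]<6)|(h[...,0]>174))&(h[...,1]>150)&(h[...,2]>60)).astype('uint8')
    k,l,s,c=cv2.connectedComponentsWithStats(m); return [(s[i],c[i]) for i in range(1,k) if s[i,4]>15]
w=cam('wrist');im=snap('wrist','w7.png')
print('wrist',red(im))
for f in(0,.08):
  P,y,t=tabpose(.007,f); a=t.apply([0,0,1.]);
  top=P+a*(.019-.003+.017)
  u=t.apply([np.sin(np.radians(4.3)),-np.cos(np.radians(4.3)),0])
  piv=P-a*(.053+.003-.019)-.1*u
  print(f,'top ctr wrist',proj(w,top),'tip',proj(w,piv+.19*u),'side tab',proj(cam('side'),top-a*.014),'side tip',proj(cam('side'),piv+.19*u))
print('side',red(snap('side')))
E
```

```text
wrist [(array([308, 203,  19,  49, 871], dtype=int32), array([317.0103, 227.6326]))]
0 top ctr wrist [317.0504 236.8181] tip [317.0124  95.3799] side tab [334.0511 226.7318] side tip [342.9509 266.4358]
0.08 top ctr wrist [317.0392 249.2445] tip [316.9483  93.0104] side tab [333.6296 223.3623] side tip [343.1137 262.5118]
side [(array([332, 222,   4,  20,  75], dtype=int32), array([333.48  , 231.3733]))]
```

View pics/w7.png

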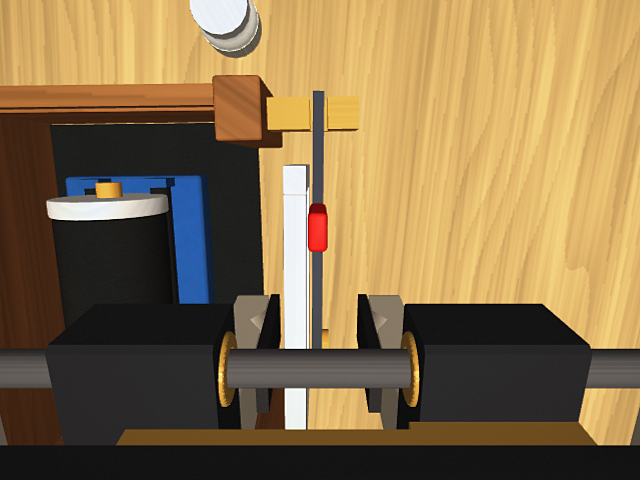

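The tab top at about (317,234) matches a fully lowered bar (predicted row 237, against 249 if it were resting on a block). The gripper is clear, so I'll hand in.

```bash
python3 -c "
from plant import workorder; print(workorder.close_job())"
```

```text
the job is handed in; nothing more can be done
None
```

The gate is shut with the bar down in the catch by the last camera check, the gripper is clear of everything, and the job was handed in at about 9.4 s; no verdict was returned.

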